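# Open the touch-latch cupboard

### The job

Open the small handleless cupboard on the worktop. One squat round thing (tin, ramekin or roll of tape) stands in front of it in the swing of its door: gently push that one aside along the worktop, upright and not lifted, until the door can pass; then press the door in at its free right-hand edge so that the touch catch lets go and the spring puts it ajar, and swing it wide open to its stop with a fingertip behind its edge. Grasp nothing, move none of the other things, and let nothing knock against the cupboard or its door.

Things in the scene. Friction and masses are not known exactly. Their poses are not given: they have to be found in the camera images.
- cupboard: Fixed wooden box 230 mm wide (y), 150 mm deep (x), 170 mm high; origin under its centre. x points into it, away from the robot (its front faces -x), y to its left, z up. A plain white door without handle covers the whole front. A notebook 14 mm thick lies on its top. Wall cupboards hang over the back of the worktop, 470 mm above it, their handles at x = 0.58: keep the hand low here
- door_hinge (a point): Point on the upright hinge axis of the door, level with the cupboard's top (170 mm above the worktop), at the LEFT front corner of the cupboard; does not turn with the door, axes as the cupboard's. Shut, the door reaches from here 231 mm towards -y; it is 16 mm thick, its outer face 20 mm and its inner face 4 mm on the -x side of the axis. It swings towards -x, then to +y
- door_press (a point): Place to press: on the outer face of the door over the touch catch, 195 mm from the hinge axis, 35 mm below the top of the cupboard. Turns with the door: x points square into the door (press along +x), y along the door to the hinge, z up. Until the door opens, the face is clear for fingers from above
- door_edge (a point): Top of the door's free (right) edge, mid-thickness, 231 mm from the hinge axis, 168 mm above the worktop. Turns with the door: x points to its inner side, y to the hinge. The catch pin stands 37 mm out of the inner face, 205 mm from the axis, 14 to 39 mm below the top; the ejector rod (12 mm) comes out 33 mm, 85 mm from the axis. Push from inside between these two
- door (a joint): Door angle, rad: 0 shut on its catch, negative pressed in (stop -0.032, 7 mm at the free edge), positive open (stop 1.72). Pressed in beyond -0.02 (about 4 mm at the press point, about 3 N) the catch lets go; as the finger draws back, the spring pushes the door to about 0.4 (90 mm gap at the free edge). Then it turns easily and stays where left. It does not latch again
- tin_mid (a point): Squat food tin, centre (half-way up, 29 mm above the worktop): upright cylinder of radius 38 mm, 58 mm high, about 0.26 kg, loose
- ramekin_mid (a point): White straight-sided ramekin (small baking dish), open side up, centre (24 mm above the worktop): radius 42 mm, 48 mm high, 4 mm wall, about 0.22 kg, loose
- tape_mid (a point): Roll of brown tape lying flat, centre (24 mm above the worktop): radius 48 mm, 48 mm high, 0.15 kg, loose. One of tin, ramekin and tape stands in the swing of the door (which is 231 mm in radius about the hinge); the other two stand well clear to the right and are to be left alone
- drink_can: Drinks can, a bystander: 66 mm diameter, 114 mm high, origin under its centre; stands to the left of the cupboard
Things that resemble listed ones, but are neither listed nor needed, are in the scene too. What is shaped like the part that bears tin_mid but red is not meant.

How it is judged:
On the way, in this order (a step that is already met when the one before it is completed fails the run):
1. the thing in the door's way has been pushed clear of its swing and stands upright on the worktop (horizontal distance between tin_mid and door_hinge above 0.271 m and horizontal distance between ramekin_mid and door_hinge above 0.275 m and horizontal distance between tape_mid and door_hinge above 0.281 m and angle between each of tin_mid, ramekin_mid, tape_mid's own z axis and vertical below 0.15 rad and height (world z) of tin_mid between 0.021 and 0.037 m and height (world z) of ramekin_mid between 0.016 and 0.032 m and height (world z) of tape_mid between 0.016 and 0.032 m), for 0.2 s.
2. the door is pressed in against its catch (value of joint door below -0.012 rad), for 0.02 s.
3. the spring has put the door ajar (value of joint door above 0.2 rad), for 0.1 s.
At the end, for the whole second after the job is handed in: The door stands still, wide open (1.5 rad or more of 1.72); tin, ramekin and tape all stand upright on the worktop (tilt under 0.15 rad), clear of the door's swing (further from the hinge axis than 0.233 m plus their own radius) (all of step 1 and value of joint door above 1.5 rad and velocity of joint door between -0.05 and 0.05 rad/s); the robot touches nothing.
It fails at once if the door (or the cupboard) runs into one of the loose things (contact force between cupboard and tin above 0.5 N or contact force between cupboard and ramekin above 0.5 N or contact force between cupboard and tape above 0.5 N or contact force between cupboard and drink_can above 0.5 N).
It fails at once if tin, ramekin or tape is lifted (height (world z) of tin_mid above 0.041 m or height (world z) of any of ramekin_mid, tape_mid above 0.036 m).
It fails at once if tin, ramekin or tape is gripped or struck hard (contact force between the fingers and tin above 30 N or contact force between the fingers and ramekin above 30 N or contact force between the fingers and tape above 30 N).
It fails at once if tin, ramekin or tape is tipped (angle between any of tin_mid, ramekin_mid, tape_mid's own z axis and vertical above 0.3 rad).
It fails at once if more than the one thing in the way is moved (distance of each of tin_mid, ramekin_mid from where it was at the start of the episode above 0.02 m or distance of each of ramekin_mid, tape_mid from where it was at the start of the episode above 0.02 m or distance of each of tin_mid, tape_mid from where it was at the start of the episode above 0.02 m or distance of drink_can from where it was at the start of the episode above 0.02 m).
It also fails if it takes over 64 s, if anything falls off the work surface, if the arm or the gripper's body presses on something with over 40 N, if the wrist force passes 120 N, or if a joint passes its speed limit or range.

### The arm

A 6-joint arm with a two-finger parallel gripper is mounted at the origin on a cart in front of the work surface, level with it; the furniture and walls round the work are solid. World frame = base frame: x ahead of the robot, y to its left, z up, the work surface at z = 0. Lengths are in m, angles in rad, forces in N, time in s.
With the tool pointing down it reaches from about 0.225 to 0.875 m from the base axis. Payload 3.4 kg.
Tool frame: the origin (TCP) lies at the very end of the fingers, on their centre line; the grasp point (between the pads) lies 19 mm behind it; z points along the fingers, x is the direction in which the jaws open and shut, and the axes are right-handed (so a half turn about z gives the same grasp; the last joint's range is limited). The gripper opens to 85 mm and grips with 20 to 120 N. Pads are 22 mm wide; open, the fingers measure 114 mm over their backs; the gripper's body (76 mm by 85 mm) begins 54 mm behind the grasp point. The pads swing forward as they close: fully open they stand 13 mm farther back than shut.
Start: joints at [1.192, 0.276, 1.505, -0, 1.361, -0.121], TCP at [0.147, 0.556, 0.231] pointing down, gripper open.
Joint ranges: [-2.89, 2.89], [-0.75, 2.08], [0.22, 2.7], [-1.18, 4.32], [0.11, 2.71], [-2.7, 2.7]. Speed limits (rad/s): [2.57, 2.57, 3.14, 3.14, 3.14, 3.14].

### API

Orientations are given as a unit quaternion [w, x, y, z].
In Python, from workcell import sense, imaging, r gives the robot as it stands.
- The arm moves only by the tool send_rows, never from a script. Its argument "plan" is a list of rows, each an object with "translation": the shift along the tool's x, y, z normalised to -1 to 1, where 1 is 0.05 m, a list of three; "rotation": the turn, a rotation vector about the tool's x, y, z normalised to -1 to 1, where 1 is 0.15 rad, a list of three; "jaw": the closure, from 0 (fully open) to 1 (shut). In form: [{"translation": [dx, dy, dz], "rotation": [rx, ry, rz], "jaw": jaw}, ...]. A call has 1 to 5 rows; each row shifts and turns the pose as measured when the row begins, along the tool's axes as they then stand; what a row does not reach is not made up. A row lasts 1/10 s, in which the tool goes at most 50 mm and 8.59 degrees, less where a joint would pass 70% of its speed; a pose out of reach is approached as far as the arm can. A call with a number of a shift or a turn outside -1 to 1 is refused whole. A call with a gripper value outside its range is refused whole. The fingers move at their own pace and stop on an object; the grip force is fixed at half the most. Time passes only in rows, so rows that do not move let the fingers close. It gives the time, the measured TCP pose, the force and the opening at its end, in the units of the state.
- sense(): the state, without advancing time (a new reading comes with each control period).
- imaging.snapshot(name): name is "scene" or "side" or "wrist"; returns the picture (400x640x3 uint8, red, green, blue); there is no depth.
- imaging.camera_info(name): a dict with "intrinsics" (3x3 intrinsics, pixels), "dist_coeffs" ([k1, k2, p1, p2, k3] as OpenCV has them; the pictures are not rectified), "pose" (4x4, takes a point from camera to world coordinates). Camera axes: x right, y up, looking along -z (the intrinsics and any distortion apply to the point x, -y, -z); pixel columns grow to the right and rows downward; lengths in m; the calibration is good to about 2 mm. A picture is of the moment at which its call begins: read the wrist's pose just before it. camera_info takes no time and is no camera call; for the wrist camera it gives the pose at the moment of the call.
- r.sign_off(): hands the job in, once; it reports no verdict.
The state is a dict: "time": time; "joint_positions": joint angles; "dq": joint speeds; "effort": joint torques, N m; "tcp_pos": TCP position; "tcp_rot": TCP orientation; "wrist_force": force on the tool from outside, world axes, zero at the start; "torque": the same for the moment, N m; "width": finger opening in m.
Only numpy, scipy, OpenCV 4.12 (cv2) and the standard library are available. Lean on these libraries where they do the work, as an engineer would, in place of code of your own. Each camera call takes 0.05 s, during which the arm holds its last target. There are 200 camera calls.

## Working session

There is one attempt and no reset: what is moved stays moved. The work goes in short steps, Python scripts to look and compute and a tool call to move; the robot and the scene stay as the last step left them, time stands still between calls to the robot, and variables do not carry over. Pictures are saved under pics/ and viewed, on a budget of 10 in all, crops included, one or two more only if the job needs it, and the job is handed in when it is done.

Besides the shell and the picture viewer there is one more tool, called after "Call:" by a JSON object that holds its "name" and its "arguments". send_rows: Moves the arm, as the interface text tells. Scaled input: -1 to 1 covers 0.05 m each way for a shift and 0.15 rad each way for a turn. Its arguments: {"type":"object","properties":{"plan":{"type":"array"}},"required":["plan"]}

```bash
mkdir -p pics
cat > h.py <<'E'
import numpy as np, cv2
from workcell import sense, imaging, r
def snap(n,f):
    im=imaging.snapshot(n); cv2.imwrite('pics/'+f,im[:,:,::-1]); return im
def ray(ci,u,v):
    K=np.array(ci['intrinsics'],float);d=np.array(ci['dist_coeffs'],float);P=np.array(ci['pose'])
    x,y=cv2.undistortPoints(np.array([[[u,v]]],float),K,d)[0,0]
    return P[:3,3],P[:3,:3]@np.array([x,-y,-1.])
def onz(ci,u,v,z):
    o,d=ray(ci,u,v); return o+d*(z-o[2])/d[2]
def proj(ci,p):
    K=np.array(ci['intrinsics'],float);d=np.array(ci['dist_coeffs'],float);P=np.array(ci['pose'])
    c=P[:3,:3].T@(np.array(p)-P[:3,3]); c=c*[1,-1,-1]
    return cv2.projectPoints(c.reshape(1,1,3),np.zeros(3),np.zeros(3),K,d)[0].ravel()
E
python3 - <<'E'
from h import *
for n in('scene','side'):
    snap(n,n+'0.png'); c=imaging.camera_info(n); print(n,np.round(c['pose'],3).tolist(),np.round(c['intrinsics'],1).tolist())
s=sense();print(s)
E
```

```text
scene [[0.471, 0.583, -0.662, -0.526], [-0.882, 0.326, -0.34, -0.534], [0.018, 0.744, 0.668, 1.185], [0.0, 0.0, 0.0, 1.0]] [[486.6, 0.0, 316.8], [0.0, 486.6, 192.9], [0.0, 0.0, 1.0]]
side [[0.952, 0.154, -0.264, 0.207], [-0.305, 0.547, -0.78, -0.86], [0.024, 0.823, 0.568, 0.751], [0.0, 0.0, 0.0, 1.0]] [[362.2, 0.0, 327.4], [0.0, 362.2, 189.8], [0.0, 0.0, 1.0]]
{'time': 0.1, 'joint_positions': array([ 1.19196528e+00,  2.76540580e-01,  1.50599962e+00,  9.94173465e-06,
        1.36071203e+00, -1.21009695e-01]), 'dq': array([ 4.98458861e-04, -2.11260468e-04, -6.08773525e-04, -6.95996405e-04,
       -1.79026041e-03,  1.30436499e-05]), 'effort': array([ 1.66135160e-03, -4.17700839e+01, -2.46402651e+01,  1.11639542e-04,
        5.82623339e-03, -2.38063052e-05]), 'tcp_pos': array([0.14644246, 0.55555335, 0.23052394]), 'tcp_rot': array([ 4.19222091e-04,  7.92141298e-01,  6.10337182e-01, -7.16120970e-04]), 'wrist_force': array([0.07025645, 0.34042799, 0.15275581]), 'torque': array([-0.01013449, -0.02281761,  0.02936638]), 'width': 0.08538212670328187}
```

View pics/scene0.png

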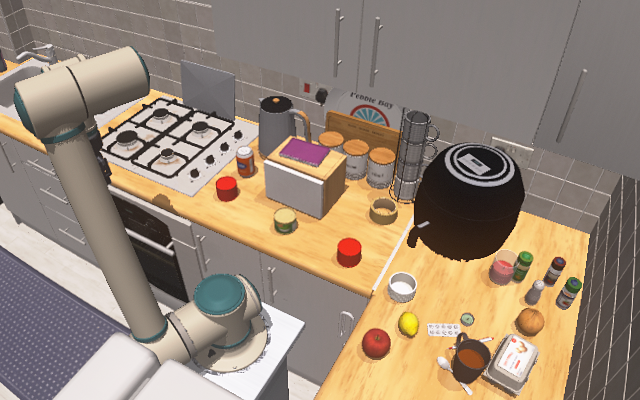

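View pics/side0.png

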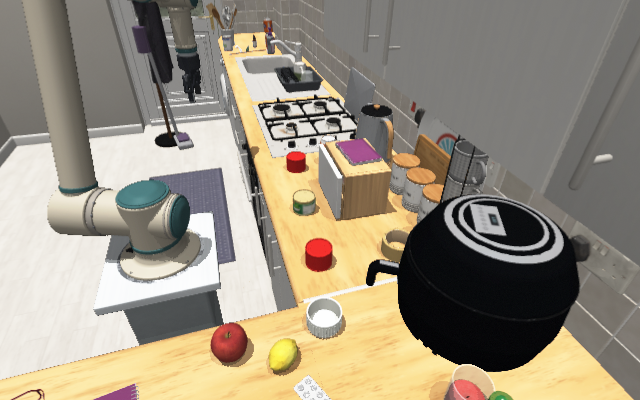

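Scene: the tin (label yellow-green) is in front of the door at scene (285,220) / side (304,203). The tape is at (383,210), the ramekin at (402,287), the can at (246,162), and red decoy tins at (227,188) and (349,252). I'll take an enlarged crop to get exact edges.

Run:
```python
import cv2,numpy as np
a=cv2.imread('pics/scene0.png')[125:275,205:405];b=cv2.imread('pics/side0.png')[125:275,265:425]
a=cv2.resize(a,None,fx=4,fy=4,interpolation=cv2.INTER_CUBIC)
cv2.imwrite('pics/c1.png',a)
```

```text
(no output)
```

View pics/c1.png

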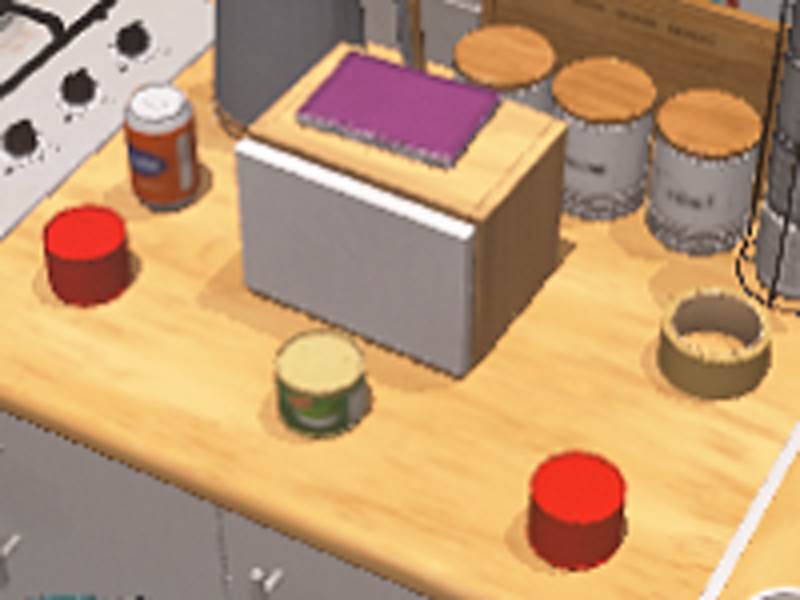

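Run:
```python
from h import *
c=imaging.camera_info('scene')
f=lambda n,x,y,z:print(n,np.round(onz(c,x/4+205-.4,y/4+125-.4,z),3))
f('TL',238,147,.168);f('TR',470,236,.168);f('BR',460,377,.002);f('BL',246,287,.002)
f('tin',320,362,.058);f('redL',88,233,.058);f('redR',577,492,.058);f('can',160,103,.114);f('tape',715,330,.048)
f('edge counter L',0,408,0);f('edge counter R',430,598,0)
print('ram',onz(c,402,280,.048))
s=imaging.camera_info('side')
for n,u,v,z in(('tin',304,195,.058),('redR',319,247,.058),('TR',341,217,.0),('TL',321,145,.168),('redL',296,156,.058)):print('side',n,np.round(onz(s,u,v,z),3))
```

```text
TL [0.535 0.213 0.168]
TR [ 0.529 -0.01   0.168]
BR [ 0.533 -0.003  0.002]
BL [0.54  0.219 0.002]
tin [0.442 0.08  0.058]
redL [0.481 0.344 0.058]
redR [ 0.416 -0.166  0.058]
can [0.611 0.351 0.114]
tape [ 0.647 -0.188  0.048]
edge counter L [0.311 0.321 0.   ]
edge counter R [ 0.31  -0.095  0.   ]
ram [ 0.38391904 -0.35613672  0.048     ]
side tin [0.445 0.083 0.058]
side redR [ 0.423 -0.166  0.058]
side TR [0.551 0.008 0.   ]
side TL [0.539 0.204 0.168]
side redL [0.482 0.343 0.058]
```

```bash
cat >> h.py <<'E'
from scipy.spatial.transform import Rotation as R
def go(target,yaw_deg,jaw=1,step=.04,n=5):
    """print the next rows to reach target with tool x at world angle yaw, tool down"""
    s=sense();p=np.array(s['tcp_pos']);q=s['tcp_rot'];M=R.from_quat([q[1],q[2],q[3],q[0]])
    a=np.radians(yaw_deg);T=R.from_matrix(np.array([[np.cos(a),np.sin(a),0],[np.sin(a),-np.cos(a),0],[0,0,-1]]))
    print('t',round(s['time'],2),'p',p.round(4),'F',np.round(s['wrist_force'],1),'w',round(s['width'],3))
    target=np.array(target,float)
    for i in range(n):
        d=target-p; L=np.linalg.norm(d); rv=(M.inv()*T).as_rotvec(); A=np.linalg.norm(rv)
        if L<.0007 and A<.01: break
        d=d*min(1,step/max(L,1e-9)); rv=rv*min(1,.14/max(A,1e-9))
        print('{"translation":%s,"rotation":%s,"jaw":%g},'%(np.round(M.inv().apply(d)/.05,2).tolist(),np.round(rv/.15,2).tolist(),jaw))
        p=p+d; M=M*R.from_rotvec(rv)
E
python3 -c "
from h import *
go([.443,.165,.23],0,.5,.045,10)"
```

```text
t 0.1 p [0.1464 0.5556 0.2305] F [0.1 0.3 0.2] w 0.085
{"translation":[-0.55, 0.71, 0.0],"rotation":[0.0, 0.0, 0.93],"jaw":0.5},
{"translation":[-0.45, 0.78, 0.0],"rotation":[0.0, 0.0, 0.93],"jaw":0.5},
{"translation":[-0.34, 0.83, 0.0],"rotation":[0.0, 0.0, 0.93],"jaw":0.5},
{"translation":[-0.22, 0.87, 0.0],"rotation":[0.0, 0.0, 0.93],"jaw":0.5},
{"translation":[-0.09, 0.9, 0.0],"rotation":[0.0, 0.0, 0.93],"jaw":0.5},
{"translation":[0.03, 0.9, 0.0],"rotation":[0.0, 0.0, 0.93],"jaw":0.5},
{"translation":[0.16, 0.89, 0.0],"rotation":[0.0, 0.0, 0.93],"jaw":0.5},
{"translation":[0.28, 0.86, 0.0],"rotation":[0.0, 0.0, 0.93],"jaw":0.5},
{"translation":[0.4, 0.81, 0.0],"rotation":[0.0, 0.0, 0.93],"jaw":0.5},
{"translation":[0.51, 0.74, 0.0],"rotation":[0.0, 0.0, 0.35],"jaw":0.5},
```

Call:
{"name": "send_rows", "arguments": {"plan": [{"translation": [-0.55, 0.71, 0], "rotation": [0, 0, 0.93], "jaw": 0.5}, {"translation": [-0.45, 0.78, 0], "rotation": [0, 0, 0.93], "jaw": 0.5}, {"translation": [-0.34, 0.83, 0], "rotation": [0, 0, 0.93], "jaw": 0.5}, {"translation": [-0.22, 0.87, 0], "rotation": [0, 0, 0.93], "jaw": 0.5}, {"translation": [-0.09, 0.9, 0], "rotation": [0, 0, 0.93], "jaw": 0.5}]}}

```text
time: 0.6
tcp_pos: [0.2815, 0.374, 0.2273]
tcp_rot: [0.001, 0.955, 0.295, -0.002]
wrist_force: [1.4, 0.1, 0.7]
width: 0.0424
```

```bash
python3 -c "
from h import *
go([.443,.165,.23],0,.5,.045,8)"
```

```text
t 0.6 p [0.2815 0.374  0.2273] F [1.4 0.1 0.7] w 0.042
{"translation":[0.05, 0.9, -0.01],"rotation":[0.0, 0.01, 0.93],"jaw":0.5},
{"translation":[0.18, 0.88, -0.01],"rotation":[0.0, 0.01, 0.93],"jaw":0.5},
{"translation":[0.3, 0.85, -0.01],"rotation":[0.0, 0.01, 0.93],"jaw":0.5},
{"translation":[0.41, 0.8, -0.01],"rotation":[0.0, 0.01, 0.93],"jaw":0.5},
{"translation":[0.52, 0.73, -0.01],"rotation":[0.0, 0.0, 0.26],"jaw":0.5},
{"translation":[0.48, 0.62, -0.01],"rotation":[-0.0, -0.0, 0.0],"jaw":0.5},
```

Call:
{"name": "send_rows", "arguments": {"plan": [{"translation": [0.05, 0.9, 0], "rotation": [0, 0.01, 0.93], "jaw": 0.5}, {"translation": [0.18, 0.88, 0], "rotation": [0, 0, 0.93], "jaw": 0.5}, {"translation": [0.3, 0.85, 0], "rotation": [0, 0, 0.93], "jaw": 0.5}, {"translation": [0.41, 0.8, 0], "rotation": [0, 0, 0.93], "jaw": 0.5}, {"translation": [0.5, 0.65, 0], "rotation": [0, 0, 0.26], "jaw": 0.5}]}}

```text
time: 1.1
tcp_pos: [0.4186, 0.1898, 0.2262]
tcp_rot: [0.001, 1.0, -0.012, -0.002]
wrist_force: [0.2, 0.1, 0.1]
width: 0.0428
```

```bash
python3 -c "
from h import *
go([.443,.165,.022],0,.5,.045,8)"
```

```text
t 1.1 p [0.4186 0.1898 0.2262] F [0.2 0.1 0.1] w 0.043
{"translation":[0.11, 0.1, 0.89],"rotation":[0.01, 0.02, -0.16],"jaw":0.5},
{"translation":[0.11, 0.11, 0.89],"rotation":[-0.0, 0.0, 0.0],"jaw":0.5},
{"translation":[0.11, 0.11, 0.89],"rotation":[0.0, 0.0, 0.0],"jaw":0.5},
{"translation":[0.11, 0.11, 0.89],"rotation":[0.0, 0.0, 0.0],"jaw":0.5},
{"translation":[0.06, 0.06, 0.53],"rotation":[0.0, 0.0, 0.0],"jaw":0.5},
```

Call:
{"name": "send_rows", "arguments": {"plan": [{"translation": [0.11, 0.1, 0.88], "rotation": [0.01, 0.02, -0.16], "jaw": 0.5}, {"translation": [0.11, 0.1, 0.88], "rotation": [0, 0, 0], "jaw": 0.5}, {"translation": [0.11, 0.1, 0.88], "rotation": [0, 0, 0], "jaw": 0.5}, {"translation": [0.11, 0.1, 0.8], "rotation": [0, 0, 0], "jaw": 0.5}, {"translation": [0.06, 0.06, 0.5], "rotation": [0, 0, 0], "jaw": 0.5}]}}

```text
time: 1.6
tcp_pos: [0.4542, 0.161, 0.0277]
tcp_rot: [-0.001, 1.0, -0.005, 0.008]
wrist_force: [0.8, -0.3, 0.2]
width: 0.043
```

```bash
python3 -c "
from h import *
snap('scene','s2.png');im=cv2.imread('pics/s2.png')[125:275,205:405];cv2.imwrite('pics/s2c.png',cv2.resize(im,None,fx=3,fy=3,interpolation=2))
go([.443,.13,.022],0,.5,.02,8)"
```

```text
t 1.65 p [0.4523 0.1602 0.0248] F [-1.1 -1.4 -2.2] w 0.043
{"translation":[-0.11, 0.38, 0.03],"rotation":[0.0, -0.07, -0.07],"jaw":0.5},
{"translation":[-0.07, 0.22, 0.02],"rotation":[0.0, 0.0, 0.0],"jaw":0.5},
```

View pics/s2c.png

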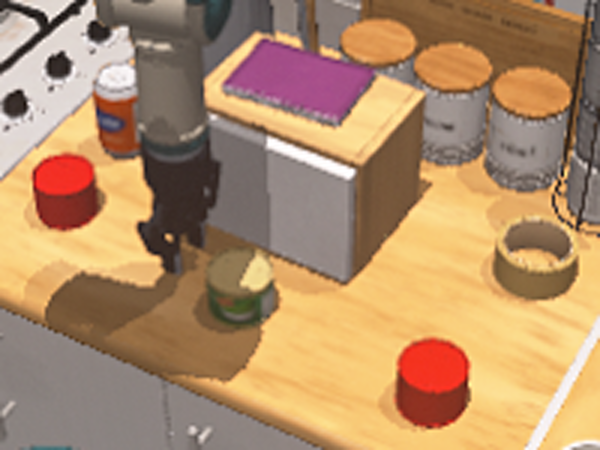

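The gripper stands low on the left of the tin (crop ~(170,250) vs tin (240,285)), clear of the door. I'll push along −y.

Call:
{"name": "send_rows", "arguments": {"plan": [{"translation": [-0.15, 0.3, 0.05], "rotation": [0, -0.07, -0.07], "jaw": 0.5}, {"translation": [-0.05, 0.3, 0], "rotation": [0, 0, 0], "jaw": 0.5}, {"translation": [0, 0.25, 0], "rotation": [0, 0, 0], "jaw": 0.5}, {"translation": [0, 0.25, 0], "rotation": [0, 0, 0], "jaw": 0.5}, {"translation": [0, 0.25, 0], "rotation": [0, 0, 0], "jaw": 0.5}]}}

```text
time: 2.15
tcp_pos: [0.4417, 0.092, 0.0217]
tcp_rot: [-0.001, 1.0, 0.001, -0.002]
wrist_force: [-0.8, 1.2, -0.2]
width: 0.0432
```

```bash
python3 -c "
from h import *
go([.43,-0.01,.022],0,.5,.0125,12)"
```

```text
t 2.15 p [0.4417 0.092  0.0217] F [-0.8  1.2 -0.2] w 0.043
{"translation":[-0.03, 0.25, -0.0],"rotation":[-0.01, 0.03, 0.02],"jaw":0.5},
{"translation":[-0.03, 0.25, -0.0],"rotation":[0.0, -0.0, -0.0],"jaw":0.5},
{"translation":[-0.03, 0.25, -0.0],"rotation":[0.0, 0.0, 0.0],"jaw":0.5},
{"translation":[-0.03, 0.25, -0.0],"rotation":[0.0, 0.0, 0.0],"jaw":0.5},
{"translation":[-0.03, 0.25, -0.0],"rotation":[0.0, 0.0, 0.0],"jaw":0.5},
{"translation":[-0.03, 0.25, -0.0],"rotation":[0.0, 0.0, 0.0],"jaw":0.5},
{"translation":[-0.03, 0.25, -0.0],"rotation":[0.0, 0.0, 0.0],"jaw":0.5},
{"translation":[-0.03, 0.25, -0.0],"rotation":[0.0, 0.0, 0.0],"jaw":0.5},
{"translation":[-0.01, 0.05, -0.0],"rotation":[0.0, 0.0, 0.0],"jaw":0.5},
```

Call:
{"name": "send_rows", "arguments": {"plan": [{"translation": [-0.03, 0.25, 0], "rotation": [0, 0.03, 0.02], "jaw": 0.5}, {"translation": [-0.03, 0.25, 0], "rotation": [0, 0, 0], "jaw": 0.5}, {"translation": [-0.03, 0.25, 0], "rotation": [0, 0, 0], "jaw": 0.5}, {"translation": [-0.03, 0.25, 0], "rotation": [0, 0, 0], "jaw": 0.5}, {"translation": [-0.03, 0.25, 0], "rotation": [0, 0, 0], "jaw": 0.5}]}}

```text
time: 2.65
tcp_pos: [0.4342, 0.0246, 0.0232]
tcp_rot: [-0.001, 1.0, -0.001, 0.002]
wrist_force: [0.5, 1.2, -1.4]
width: 0.0428
```

Call:
{"name": "send_rows", "arguments": {"plan": [{"translation": [-0.03, 0.25, 0], "rotation": [0, 0, 0], "jaw": 0.5}, {"translation": [-0.03, 0.22, 0], "rotation": [0, 0, 0], "jaw": 0.5}, {"translation": [-0.03, 0.1, 0], "rotation": [0, 0, 0], "jaw": 0.5}, {"translation": [0, 0, 0], "rotation": [0, 0, 0], "jaw": 0.5}]}}

```text
time: 3.05
tcp_pos: [0.4289, -0.0079, 0.024]
tcp_rot: [-0.001, 1.0, -0.003, 0.003]
wrist_force: [0.9, 1.6, -0.7]
width: 0.0422
```

```bash
python3 -c "
from h import *
snap('side','d3.png');snap('scene','s3.png')
a=cv2.imread('pics/s3.png')[125:275,205:405];b=cv2.imread('pics/d3.png')[125:275,245:405]
f=lambda i:cv2.resize(i,None,fx=2.2,fy=2.2,interpolation=2)
cv2.imwrite('pics/c3.png',np.hstack([f(a),f(b)]))
go([.43,-0.01,.022],0,.5,.0125,12)"
```

```text
t 3.15 p [ 0.429  -0.0074  0.024 ] F [-0.   0.4 -0.7] w 0.043
{"translation":[0.02, 0.05, 0.04],"rotation":[-0.01, -0.04, -0.03],"jaw":0.5},
```

View pics/c3.png

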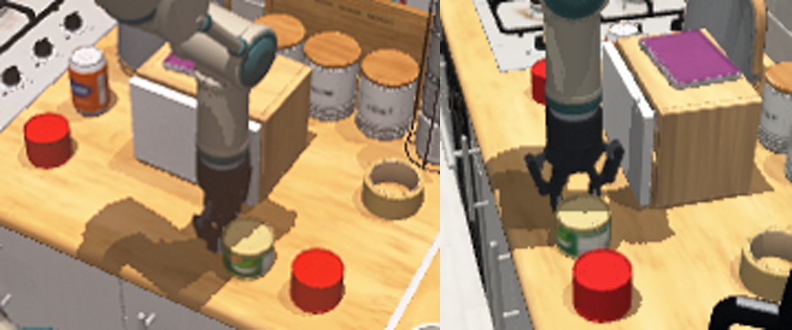

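```bash
python3 -c "
from h import *
c=imaging.camera_info('scene');s=imaging.camera_info('side')
for p in (onz(c,317.4,231.4,.058),onz(s,309.3,221.2,.058)): print(p.round(3),np.hypot(p[0]-.557,p[1]-.219))
# door free-edge top, outer/inner corners from side crop
for n,x,y,z in(('TRout',642,107,.168),('TRin',656,107,.168),('BRout',640,203,.002),('TLout',605,45,.168)):
  print(n,onz(s,(x-440)/2.2+245-.4,y/2.2+125-.4,z).round(3))
"
```

```text
[ 0.429 -0.049  0.058] 0.2967016245350767
[ 0.426 -0.052  0.058] 0.3008720464733473
TRout [0.531 0.016 0.168]
TRin [0.55  0.011 0.168]
BRout [0.533 0.011 0.002]
TLout [0.534 0.205 0.168]
```

Call:
{"name": "send_rows", "arguments": {"plan": [{"translation": [0, -0.3, 0], "rotation": [0, 0, 0], "jaw": 0.5}, {"translation": [0, -0.3, -0.3], "rotation": [0, 0, 0], "jaw": 0.5}, {"translation": [0, 0, -0.9], "rotation": [0, 0, 0], "jaw": 0.7}, {"translation": [0, 0, -0.9], "rotation": [0, 0, 0], "jaw": 1}, {"translation": [0, 0, -0.8], "rotation": [0, 0, 0], "jaw": 1}]}}

```text
time: 3.65
tcp_pos: [0.4239, 0.025, 0.1684]
tcp_rot: [-0.001, 1.0, -0.001, -0.005]
wrist_force: [0.5, -0.2, -0.4]
width: 0.0008
```

```bash
python3 -c "
from h import *
go([.455,.025,.165],90,1,.02,15)"
```

```text
t 3.65 p [0.4239 0.025  0.1684] F [ 0.5 -0.2 -0.4] w 0.001
{"translation":[0.4, -0.0, 0.04],"rotation":[-0.01, 0.0, -0.93],"jaw":1},
{"translation":[0.22, 0.03, 0.02],"rotation":[-0.01, 0.0, -0.93],"jaw":1},
{"translation":[0.0, 0.0, 0.0],"rotation":[-0.01, 0.0, -0.93],"jaw":1},
{"translation":[0.0, 0.0, 0.0],"rotation":[-0.01, 0.0, -0.93],"jaw":1},
{"translation":[0.0, 0.0, 0.0],"rotation":[-0.01, 0.0, -0.93],"jaw":1},
{"translation":[0.0, 0.0, 0.0],"rotation":[-0.01, 0.0, -0.93],"jaw":1},
{"translation":[0.0, 0.0, 0.0],"rotation":[-0.01, 0.0, -0.93],"jaw":1},
{"translation":[0.0, 0.0, 0.0],"rotation":[-0.01, 0.0, -0.93],"jaw":1},
{"translation":[0.0, 0.0, 0.0],"rotation":[-0.01, 0.0, -0.93],"jaw":1},
{"translation":[0.0, 0.0, 0.0],"rotation":[-0.01, 0.0, -0.93],"jaw":1},
{"translation":[0.0, 0.0, 0.0],"rotation":[-0.01, 0.0, -0.93],"jaw":1},
{"translation":[0.0, 0.0, 0.0],"rotation":[-0.0, 0.0, -0.22],"jaw":1},
```

Call:
{"name": "send_rows", "arguments": {"plan": [{"translation": [0, 0, 0], "rotation": [0, 0, -0.95], "jaw": 1}, {"translation": [0, 0, 0], "rotation": [0, 0, -0.95], "jaw": 1}, {"translation": [0, 0, 0], "rotation": [0, 0, -0.95], "jaw": 1}, {"translation": [0, 0, 0], "rotation": [0, 0, -0.95], "jaw": 1}, {"translation": [0, 0, 0], "rotation": [0, 0, -0.95], "jaw": 1}]}}

```text
time: 4.15
tcp_pos: [0.4284, 0.0265, 0.1766]
tcp_rot: [0.002, 0.931, 0.364, 0.003]
wrist_force: [-1.3, 0.2, -0.5]
width: -0.0002
```

Call:
{"name": "send_rows", "arguments": {"plan": [{"translation": [0, 0, 0], "rotation": [0, 0, -0.95], "jaw": 1}, {"translation": [0, 0, 0], "rotation": [0, 0, -0.95], "jaw": 1}, {"translation": [0, 0, 0], "rotation": [0, 0, -0.95], "jaw": 1}, {"translation": [0, 0, 0], "rotation": [0, 0, -0.95], "jaw": 1}, {"translation": [0, 0, 0], "rotation": [0, 0, -0.95], "jaw": 1}]}}

```text
time: 4.65
tcp_pos: [0.4273, 0.0282, 0.1766]
tcp_rot: [0.004, 0.734, 0.679, 0.001]
wrist_force: [0.6, -0.1, 0.1]
width: 0.0002
```

```bash
python3 -c "
from h import *
go([.50,.025,.128],90,1,.025,15)"
```

```text
t 4.65 p [0.4273 0.0282 0.1766] F [ 0.6 -0.1  0.1] w 0.0
{"translation":[0.01, 0.41, 0.28],"rotation":[0.05, 0.02, -0.52],"jaw":1},
{"translation":[-0.02, 0.42, 0.28],"rotation":[0.0, 0.0, 0.0],"jaw":1},
{"translation":[-0.02, 0.42, 0.28],"rotation":[0.0, 0.0, 0.0],"jaw":1},
{"translation":[-0.01, 0.21, 0.14],"rotation":[0.0, 0.0, 0.0],"jaw":1},
```

Call:
{"name": "send_rows", "arguments": {"plan": [{"translation": [0, 0.4, 0.28], "rotation": [0.05, 0.02, -0.52], "jaw": 1}, {"translation": [-0.02, 0.4, 0.28], "rotation": [0, 0, 0], "jaw": 1}, {"translation": [-0.02, 0.4, 0.28], "rotation": [0, 0, 0], "jaw": 1}, {"translation": [0, 0.2, 0.14], "rotation": [0, 0, 0], "jaw": 1}, {"translation": [0, 0, 0], "rotation": [0, 0, 0], "jaw": 1}]}}

```text
time: 5.15
tcp_pos: [0.4988, 0.0268, 0.1268]
tcp_rot: [0.001, 0.703, 0.711, -0.001]
wrist_force: [-0.4, -0.3, 0.4]
width: 0.0001
```

```bash
python3 -c "
from h import *
snap('side','d4.png');snap('scene','s4.png')
a=cv2.imread('pics/s4.png')[125:275,225:405];b=cv2.imread('pics/d4.png')[115:265,245:405]
f=lambda i:cv2.resize(i,None,fx=2.3,fy=2.3,interpolation=2)
cv2.imwrite('pics/c4.png',np.hstack([f(a),f(b)]))
go([.50,.025,.128],90,1,.025,15)"
```

```text
t 5.25 p [0.4977 0.0268 0.1276] F [ 0.4  0.3 -0.3] w -0.0
{"translation":[-0.04, 0.05, -0.01],"rotation":[0.0, 0.01, 0.08],"jaw":1},
```

View pics/c4.png

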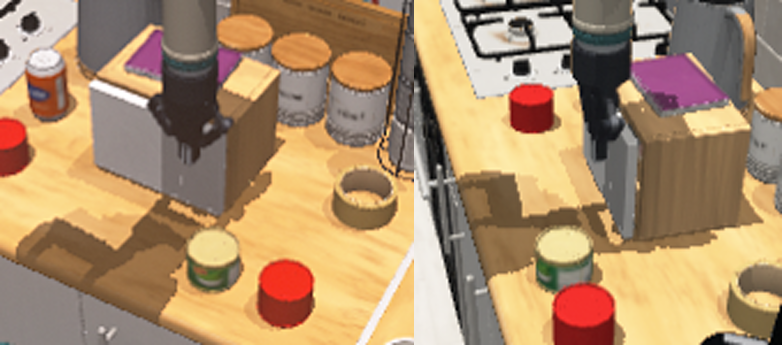

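The tin stands upright clear (scene crop ~(213,255)) and the shut finger hangs in front of the door's right part. I'm now approaching it slowly.

Call:
{"name": "send_rows", "arguments": {"plan": [{"translation": [0, 0.16, 0], "rotation": [0, 0, 0.08], "jaw": 1}, {"translation": [0, 0.12, 0], "rotation": [0, 0, 0], "jaw": 1}, {"translation": [0, 0.08, 0], "rotation": [0, 0, 0], "jaw": 1}]}}

```text
time: 5.55
tcp_pos: [0.5152, 0.0272, 0.1295]
tcp_rot: [0.001, 0.707, 0.707, -0.0]
wrist_force: [-0.5, 0.6, -0.2]
width: -0.0002
```

Call:
{"name": "send_rows", "arguments": {"plan": [{"translation": [0, 0.06, 0], "rotation": [0, 0, 0], "jaw": 1}, {"translation": [0, 0.06, 0], "rotation": [0, 0, 0], "jaw": 1}]}}

```text
time: 5.75
tcp_pos: [0.5192, 0.0267, 0.1295]
tcp_rot: [-0.0, 0.707, 0.707, -0.002]
wrist_force: [-3.6, -1.8, 0.8]
width: -0.0002
```

Call:
{"name": "send_rows", "arguments": {"plan": [{"translation": [0, 0.08, 0], "rotation": [0, 0, 0], "jaw": 1}, {"translation": [0, 0.08, 0], "rotation": [0, 0, 0], "jaw": 1}]}}

```text
time: 5.95
tcp_pos: [0.5214, 0.0264, 0.1294]
tcp_rot: [-0.004, 0.707, 0.707, -0.007]
wrist_force: [-15.3, -0.4, 12.5]
width: -0.0
```

Call:
{"name": "send_rows", "arguments": {"plan": [{"translation": [0, 0.08, 0], "rotation": [0, 0, 0], "jaw": 1}]}}

```text
time: 6.05
tcp_pos: [0.5211, 0.0264, 0.1295]
tcp_rot: [-0.008, 0.707, 0.707, -0.01]
wrist_force: [-11.0, -0.6, 9.8]
width: -0.0001
```

Call:
{"name": "send_rows", "arguments": {"plan": [{"translation": [0, -0.1, 0], "rotation": [0, 0, 0], "jaw": 1}, {"translation": [0, -0.2, 0], "rotation": [0, 0, 0], "jaw": 1}, {"translation": [0, -0.25, 0], "rotation": [0, 0, 0], "jaw": 1}, {"translation": [0, -0.25, 0], "rotation": [0, 0, 0], "jaw": 1}]}}

```text
time: 6.45
tcp_pos: [0.4806, 0.0277, 0.1303]
tcp_rot: [-0.008, 0.707, 0.707, -0.009]
wrist_force: [-0.5, 1.7, -0.3]
width: -0.0002
```

```bash
python3 -c "
from h import *
snap('side','d5.png');snap('scene','s5.png')
a=cv2.imread('pics/s5.png')[125:275,225:405];b=cv2.imread('pics/d5.png')[115:265,245:405]
f=lambda i:cv2.resize(i,None,fx=2.3,fy=2.3,interpolation=2)
cv2.imwrite('pics/c5.png',np.hstack([f(a),f(b)]))
print(sense()['tcp_pos'],sense()['wrist_force'])"
```

```text
[0.47846549 0.02782212 0.13032055] [-3.61455625  0.19898279  0.05892384]
```

View pics/c5.png

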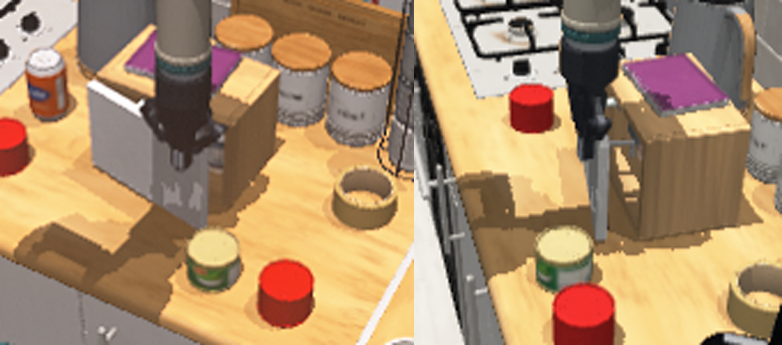

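The catch let go: the door is ajar and following the fingertip (ejector and pin are visible in the side crop). I'll draw back further.

Call:
{"name": "send_rows", "arguments": {"plan": [{"translation": [0, -0.3, 0], "rotation": [0, 0, 0], "jaw": 1}, {"translation": [0, -0.3, 0], "rotation": [0, 0, 0], "jaw": 1}, {"translation": [0, -0.4, 0], "rotation": [0, 0, 0], "jaw": 1}, {"translation": [0, -0.5, -0.3], "rotation": [0, 0, 0], "jaw": 1}, {"translation": [0, 0, -0.6], "rotation": [0, 0, 0], "jaw": 1}]}}

```text
time: 7.05
tcp_pos: [0.4013, 0.027, 0.1756]
tcp_rot: [-0.008, 0.707, 0.707, -0.01]
wrist_force: [1.4, 0.1, -0.4]
width: -0.0
```

Call:
{"name": "send_rows", "arguments": {"plan": [{"translation": [0, 0, -0.7], "rotation": [0, 0, 0], "jaw": 1}, {"translation": [0, 0, -0.4], "rotation": [0, 0, 0], "jaw": 1}, {"translation": [0, 0, 0], "rotation": [0, 0, 0], "jaw": 1}]}}

```text
time: 7.35
tcp_pos: [0.4049, 0.0262, 0.2366]
tcp_rot: [-0.002, 0.707, 0.707, -0.006]
wrist_force: [0.7, -0.1, 0.6]
width: 0.0003
```

```bash
python3 -c "
from h import *
snap('side','d6.png');snap('scene','s6.png')
a=cv2.imread('pics/s6.png')[125:275,225:405];b=cv2.imread('pics/d6.png')[115:265,245:405]
f=lambda i:cv2.resize(i,None,fx=2.3,fy=2.3,interpolation=2)
cv2.imwrite('pics/c6.png',np.hstack([f(a),f(b)]))
print(sense()['tcp_pos'],sense()['wrist_force'])"
```

```text
[0.4030093  0.02640555 0.23401619] [-0.72551333  0.2697257  -0.41153878]
```

View pics/c6.png

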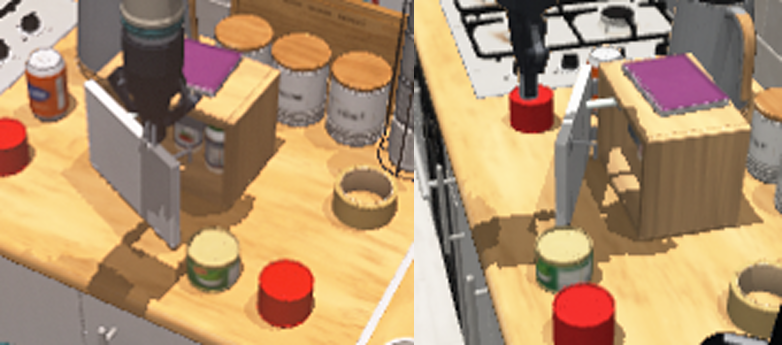

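```bash
python3 -c "
from h import *
c=imaging.camera_info('scene');s=imaging.camera_info('side')
print(onz(c,180/2.3+224.7,163/2.3+124.7,.168).round(3),onz(c,90/2.3+224.7,82/2.3+124.7,.168).round(3))
print(onz(s,(562-414)/2.3+244.7,140/2.3+114.7,.168).round(3))
H=np.array([.557,.219])
for th in(.3,.4,.5,.6,.7):
  e=H+.231*np.array([-np.sin(th),-np.cos(th)])
  pc=(proj(c,[*e,.168])-[224.7,124.7])*2.3; ps=(proj(s,[*e,.168])-[244.7,114.7])*2.3+[414,0]
  print(th,e.round(3),pc.round(),ps.round())
"
```

```text
[0.45  0.015 0.168] [0.539 0.217 0.168]
[0.448 0.026 0.168]
0.3 [ 0.489 -0.002] [205. 150.] [598. 146.]
0.4 [0.467 0.006] [192. 158.] [581. 146.]
0.5 [0.446 0.016] [178. 164.] [563. 144.]
0.6 [0.427 0.028] [163. 170.] [546. 141.]
0.7 [0.408 0.042] [147. 174.] [530. 138.]
```

Door is ajar at ~0.48 rad (free edge top at scene crop (180,163), consistent in both views). Next the finger goes over the door's top, into the gap at about 155 mm from the axis.

```bash
python3 -c "
from h import *
go([.41,.081,.202],90,1,.035,15);print();go([.523,.081,.202],90,1,.035)"
```

```text
t 7.45 p [0.403  0.0264 0.234 ] F [-0.7  0.3 -0.4] w 0.0
{"translation":[0.6, 0.08, 0.35],"rotation":[-0.12, 0.03, -0.01],"jaw":1},
{"translation":[0.49, 0.06, 0.29],"rotation":[0.0, -0.0, 0.0],"jaw":1},

t 7.45 p [0.403  0.0264 0.234 ] F [-0.7  0.3 -0.4] w 0.0
{"translation":[0.28, 0.62, 0.15],"rotation":[-0.12, 0.03, -0.01],"jaw":1},
{"translation":[0.28, 0.62, 0.17],"rotation":[0.0, -0.0, 0.0],"jaw":1},
{"translation":[0.28, 0.62, 0.17],"rotation":[-0.0, -0.0, 0.0],"jaw":1},
{"translation":[0.25, 0.54, 0.14],"rotation":[0.0, 0.0, 0.0],"jaw":1},
```

Call:
{"name": "send_rows", "arguments": {"plan": [{"translation": [0.6, 0.08, 0.33], "rotation": [-0.12, 0.03, 0], "jaw": 1}, {"translation": [0.49, 0.06, 0.25], "rotation": [0, 0, 0], "jaw": 1}, {"translation": [0, 0.6, 0], "rotation": [0, 0, 0], "jaw": 1}, {"translation": [0, 0.6, 0], "rotation": [0, 0, 0], "jaw": 1}, {"translation": [0, 0.6, 0], "rotation": [0, 0, 0], "jaw": 1}]}}

```text
time: 7.95
tcp_pos: [0.4942, 0.082, 0.1957]
tcp_rot: [-0.004, 0.708, 0.707, -0.005]
wrist_force: [-0.1, -0.1, 0.9]
width: -0.0003
```

```bash
python3 -c "
from h import *
go([.523,.081,.2],90,1,.025,15)"
```

```text
t 7.95 p [0.4942 0.082  0.1957] F [-0.1 -0.1  0.9] w -0.0
{"translation":[-0.02, 0.49, -0.08],"rotation":[-0.08, 0.01, -0.01],"jaw":1},
{"translation":[-0.0, 0.08, -0.01],"rotation":[0.0, -0.0, 0.0],"jaw":1},
```

Call:
{"name": "send_rows", "arguments": {"plan": [{"translation": [0, 0.49, -0.08], "rotation": [-0.08, 0, 0], "jaw": 1}, {"translation": [0, 0.06, 0], "rotation": [0, 0, 0], "jaw": 1}, {"translation": [0, 0, 0], "rotation": [0, 0, 0], "jaw": 1}]}}

```text
time: 8.25
tcp_pos: [0.5233, 0.0817, 0.1928]
tcp_rot: [-0.002, 0.708, 0.707, -0.004]
wrist_force: [0.2, -0.1, -1.0]
width: 0.0002
```

```bash
python3 -c "
from h import *
snap('side','d7.png');snap('scene','s7.png')
a=cv2.imread('pics/s7.png')[125:275,225:405];b=cv2.imread('pics/d7.png')[115:265,245:405]
f=lambda i:cv2.resize(i,None,fx=2.3,fy=2.3,interpolation=2)
cv2.imwrite('pics/c7.png',np.hstack([f(a),f(b)]))
go([.523,.081,.135],90,1,.02,15)"
```

```text
t 8.35 p [0.5227 0.0817 0.1934] F [ 0.4 -0.2  0.5] w -0.0
{"translation":[-0.0, 0.01, 0.4],"rotation":[-0.05, 0.01, -0.01],"jaw":1},
{"translation":[-0.0, 0.0, 0.4],"rotation":[0.0, -0.0, -0.0],"jaw":1},
{"translation":[-0.0, 0.0, 0.37],"rotation":[0.0, 0.0, 0.0],"jaw":1},
```

View pics/c7.png

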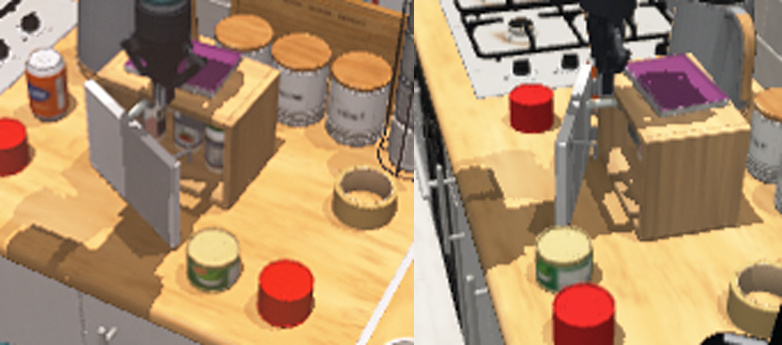

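Call:
{"name": "send_rows", "arguments": {"plan": [{"translation": [0, 0, 0.35], "rotation": [-0.05, 0, 0], "jaw": 1}, {"translation": [0, 0, 0.35], "rotation": [0, 0, 0], "jaw": 1}, {"translation": [0, 0, 0.3], "rotation": [0, 0, 0], "jaw": 1}]}}

```text
time: 8.65
tcp_pos: [0.5202, 0.0816, 0.1441]
tcp_rot: [0.002, 0.708, 0.707, 0.0]
wrist_force: [-0.6, -0.5, -0.5]
width: 0.0004
```

```bash
cat > arc.py <<'E'
from h import *
import sys
# rows along the arc about the hinge, finger kept inside the door at radius rr, tool x turned with the door
H=np.array([.557,.219]);rr=.155;off=.011
s=sense();p=np.array(s['tcp_pos']);q=s['tcp_rot'];M=R.from_quat([q[1],q[2],q[3],q[0]])
th=np.arctan2(H[0]-p[0],H[1]-p[1])+off/rr
print('t',round(s['time'],2),p.round(4),'F',np.round(s['wrist_force'],1),'th~',round(th,3),'r',np.hypot(*(H-p[:2])).round(3))
for i in range(5):
    th=min(th+float(sys.argv[1]),float(sys.argv[2]))
    t=np.r_[H+rr*np.array([-np.sin(th),-np.cos(th)])+off*np.array([np.cos(th),-np.sin(th)]),.138]
    d=t-p; L=np.linalg.norm(d)
    d*=min(1,.03/max(L,1e-9))
    print('{"translation":%s,"rotation":[0,0,0],"jaw":1},'%np.round(M.inv().apply(d)/.05,2).tolist(), round(th,2)); p=p+d
E
python3 arc.py .1 1.75
```

```text
t 8.65 [0.5202 0.0816 0.1441] F [-0.6 -0.5 -0.5] th~ 0.333 r 0.142
{"translation":[-0.16, -0.36, 0.12],"rotation":[0,0,0],"jaw":1}, 0.43
{"translation":[0.12, -0.28, -0.0],"rotation":[0,0,0],"jaw":1}, 0.53
{"translation":[0.15, -0.27, -0.0],"rotation":[0,0,0],"jaw":1}, 0.63
{"translation":[0.18, -0.25, -0.0],"rotation":[0,0,0],"jaw":1}, 0.73
{"translation":[0.2, -0.24, -0.0],"rotation":[0,0,0],"jaw":1}, 0.83
```

Call:
{"name": "send_rows", "arguments": {"plan": [{"translation": [-0.1, -0.3, 0.05], "rotation": [0, 0, 0], "jaw": 1}, {"translation": [0, -0.28, 0], "rotation": [0, 0, 0], "jaw": 1}, {"translation": [0.13, -0.24, 0], "rotation": [0, 0, 0], "jaw": 1}, {"translation": [0.15, -0.22, 0], "rotation": [0, 0, 0], "jaw": 1}, {"translation": [0.17, -0.2, 0], "rotation": [0, 0, 0], "jaw": 1}]}}

```text
time: 9.15
tcp_pos: [0.4507, 0.0997, 0.1396]
tcp_rot: [0.001, 0.708, 0.706, -0.001]
wrist_force: [1.0, -0.6, 0.3]
width: 0.0
```

```bash
python3 arc.py .09 1.75
```

```text
t 9.15 [0.4507 0.0997 0.1396] F [ 1.  -0.6  0.3] th~ 0.799 r 0.16
{"translation":[0.26, -0.14, 0.03],"rotation":[0,0,0],"jaw":1}, 0.89
{"translation":[0.21, -0.18, -0.0],"rotation":[0,0,0],"jaw":1}, 0.98
{"translation":[0.23, -0.16, -0.0],"rotation":[0,0,0],"jaw":1}, 1.07
{"translation":[0.24, -0.14, -0.0],"rotation":[0,0,0],"jaw":1}, 1.16
{"translation":[0.25, -0.12, -0.0],"rotation":[0,0,0],"jaw":1}, 1.25
```

Call:
{"name": "send_rows", "arguments": {"plan": [{"translation": [0.26, -0.14, 0.03], "rotation": [0, 0, 0], "jaw": 1}, {"translation": [0.21, -0.18, 0], "rotation": [0, 0, 0], "jaw": 1}, {"translation": [0.23, -0.16, 0], "rotation": [0, 0, 0], "jaw": 1}, {"translation": [0.24, -0.14, 0], "rotation": [0, 0, 0], "jaw": 1}, {"translation": [0.25, -0.12, 0], "rotation": [0, 0, 0], "jaw": 1}]}}

```text
time: 9.65
tcp_pos: [0.4089, 0.1638, 0.1394]
tcp_rot: [0.002, 0.708, 0.707, -0.0]
wrist_force: [0.6, 0.1, -0.5]
width: 0.0002
```

```bash
python3 arc.py .08 1.75
```

```text
t 9.65 [0.4089 0.1638 0.1394] F [ 0.6  0.1 -0.5] th~ 1.285 r 0.158
{"translation":[0.25, -0.03, 0.03],"rotation":[0,0,0],"jaw":1}, 1.36
{"translation":[0.24, -0.06, -0.0],"rotation":[0,0,0],"jaw":1}, 1.44
{"translation":[0.25, -0.04, -0.0],"rotation":[0,0,0],"jaw":1}, 1.52
{"translation":[0.25, -0.02, -0.0],"rotation":[0,0,0],"jaw":1}, 1.6
{"translation":[0.25, 0.0, -0.0],"rotation":[0,0,0],"jaw":1}, 1.68
```

Call:
{"name": "send_rows", "arguments": {"plan": [{"translation": [0.24, -0.03, 0.03], "rotation": [0, 0, 0], "jaw": 1}, {"translation": [0.22, -0.05, 0], "rotation": [0, 0, 0], "jaw": 1}, {"translation": [0.2, -0.03, 0], "rotation": [0, 0, 0], "jaw": 1}, {"translation": [0.18, 0, 0], "rotation": [0, 0, 0], "jaw": 1}, {"translation": [0.14, 0, 0], "rotation": [0, 0, 0], "jaw": 1}]}}

```text
time: 10.15
tcp_pos: [0.3998, 0.2176, 0.1385]
tcp_rot: [0.002, 0.706, 0.708, -0.0]
wrist_force: [0.2, -0.7, -0.5]
width: 0.0003
```

```bash
python3 arc.py .06 1.75;python3 -c "
from h import *
snap('side','d8.png');snap('scene','s8.png')
a=cv2.imread('pics/s8.png')[125:275,225:405];b=cv2.imread('pics/d8.png')[115:265,245:405]
f=lambda i:cv2.resize(i,None,fx=2.3,fy=2.3,interpolation=2)
cv2.imwrite('pics/c8.png',np.hstack([f(a),f(b)]))"
```

```text
t 10.15 [0.3998 0.2176 0.1385] F [ 0.2 -0.7 -0.5] th~ 1.633 r 0.157
{"translation":[0.19, 0.04, 0.01],"rotation":[0,0,0],"jaw":1}, 1.69
{"translation":[0.18, 0.01, -0.0],"rotation":[0,0,0],"jaw":1}, 1.75
{"translation":[0.0, 0.0, 0.0],"rotation":[0,0,0],"jaw":1}, 1.75
{"translation":[0.0, 0.0, 0.0],"rotation":[0,0,0],"jaw":1}, 1.75
{"translation":[0.0, 0.0, 0.0],"rotation":[0,0,0],"jaw":1}, 1.75
```

View pics/c8.png

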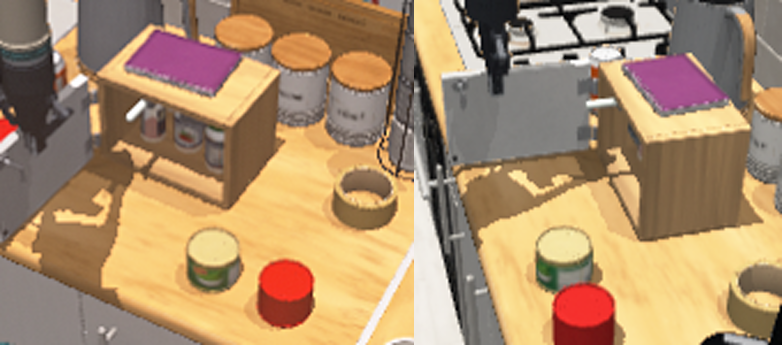

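The door is nearly at its stop, with tin, tape and red tins where they should be. I'll nudge it on gently until a force shows.

Call:
{"name": "send_rows", "arguments": {"plan": [{"translation": [0.12, 0, 0], "rotation": [0, 0, 0], "jaw": 1}, {"translation": [0.1, 0, 0], "rotation": [0, 0, 0], "jaw": 1}]}}

```text
time: 10.45
tcp_pos: [0.3998, 0.2286, 0.1383]
tcp_rot: [0.002, 0.706, 0.708, -0.001]
wrist_force: [0.6, -0.7, 0.2]
width: 0.0003
```

Call:
{"name": "send_rows", "arguments": {"plan": [{"translation": [0.08, 0, 0], "rotation": [0, 0, 0], "jaw": 1}, {"translation": [0.06, 0, 0], "rotation": [0, 0, 0], "jaw": 1}]}}

```text
time: 10.65
tcp_pos: [0.4001, 0.236, 0.1382]
tcp_rot: [0.002, 0.706, 0.708, -0.001]
wrist_force: [0.1, -0.7, -1.6]
width: 0.0
```

Call:
{"name": "send_rows", "arguments": {"plan": [{"translation": [-0.3, 0, 0], "rotation": [0, 0, 0], "jaw": 1}, {"translation": [-0.6, 0, 0], "rotation": [0, 0, 0], "jaw": 1}, {"translation": [-0.6, 0, -0.4], "rotation": [0, 0, 0], "jaw": 1}, {"translation": [0, 0, -0.9], "rotation": [0, 0, 0], "jaw": 1}, {"translation": [0, 0, -0.8], "rotation": [0, 0, 0], "jaw": 1}]}}

```text
time: 11.15
tcp_pos: [0.3963, 0.1591, 0.2405]
tcp_rot: [-0.003, 0.706, 0.708, -0.007]
wrist_force: [0.6, 0.5, 0.2]
width: 0.0002
```

Call:
{"name": "send_rows", "arguments": {"plan": [{"translation": [0, 0, 0], "rotation": [0, 0, 0], "jaw": 1}, {"translation": [0, 0, 0], "rotation": [0, 0, 0], "jaw": 1}, {"translation": [0, 0, 0], "rotation": [0, 0, 0], "jaw": 1}]}}

```text
time: 11.45
tcp_pos: [0.3994, 0.1597, 0.2454]
tcp_rot: [0.0, 0.707, 0.707, -0.002]
wrist_force: [-0.1, -0.6, -0.2]
width: -0.0001
```

```bash
python3 -c "
from h import *
snap('side','d9.png');snap('scene','s9.png')
a=cv2.imread('pics/s9.png')[125:275,225:405];b=cv2.imread('pics/d9.png')[115:265,245:405]
f=lambda i:cv2.resize(i,None,fx=2.3,fy=2.3,interpolation=2)
cv2.imwrite('pics/c9.png',np.hstack([f(a),f(b)]))
c=imaging.camera_info('scene');s=imaging.camera_info('side');H=np.array([.557,.219])
for th in(1.4,1.5,1.6,1.72):
  e=H+.231*np.array([-np.sin(th),-np.cos(th)])
  print(th,(proj(c,[*e,.168])).round(),((proj(s,[*e,.168])-[244.7,114.7])*2.3+[414,0]).round())
print(sense()['tcp_pos'],sense()['wrist_force'])"
```

```text
1.4 [237. 201.] [452.  96.]
1.5 [230. 199.] [448.  88.]
1.6 [224. 197.] [445.  81.]
1.72 [218. 193.] [443.  72.]
[0.39878024 0.15959809 0.24465581] [ 0.33467769 -0.26851629  0.56995427]
```

View pics/c9.png

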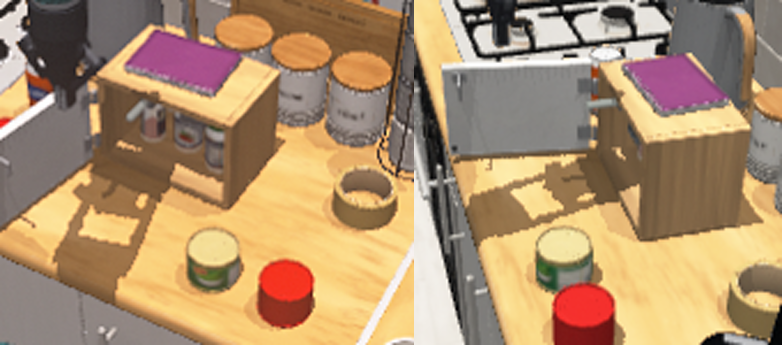

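The door's free top corner is at side crop (443,66), which matches about 1.72 rad. The tin is upright and clear, and the hand is free.

```bash
python3 -c "
from h import *
print(r.sign_off())"
```

```text
the job is handed in; nothing more can be done
None
```

The cupboard door is wide open at about its 1.72 rad stop, and I've handed the job in; it reported no verdict.

- **Clearing the swing:** I pushed the tin about 0.13 m to the right along the worktop with the fingers half closed. Its centre ended about 0.30 m from the hinge axis by both cameras, where 0.271 m is needed.
- **Opening the door:** I pressed the door at its right edge until the catch let go, and the spring put it ajar at about 0.48 rad. I then swung it open with the shut fingertip behind it, between the catch pin and the ejector rod.
- **Last checks:**
  - In the final pictures the door's free corner matches the position predicted for about 1.72 rad.
  - The tin stands upright, and the tape and the right red tin look unmoved. The ramekin, drinks can and left red tin lay outside or mostly hidden in that view; I never went near them.
  - The hand is clear of everything, with under 1 N at the wrist. The job took 11.6 s of the 64 s allowed.
- **Disagreements:**
  - The two cameras differed by 10 to 20 mm on the y position of the door's free edge, which did not matter here.
  - The press peaked at about 15 N along x and 12 N upward, above the 3 N the catch needs. I put that down to the door being at its inner stop with friction on the finger, but did not check it.

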